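# Tighten the thumbscrew of the column clamp

## Task

Two small bench clamps stand on the worktop; one of them has a steel chromatography column lying in it, the other is empty. Screw the thumbscrew of the clamp that holds the column fully down, clockwise as seen from above, until it is tight against its stop, letting go and regripping as often as needed; then let go of it. Leave the thumbscrew of the empty clamp as it is.

Things in the scene. Friction and masses are not known exactly. Their poses are not given: they have to be found in the camera images.
- holding_screw_knob (a point): Centre, on the axis, of the thumbscrew knob on the clamp with the 182 mm column in it: upright knurled dark steel cylinder, 30 mm across, 22 mm tall (11 mm above and below this point, which is about 93 mm above the worktop tight, 95 loose). Grip from above, any yaw. The bolted clamp (base 70 x 100 mm, bridge) lies below; its top is 23 mm below this point when tight. z up; turns with the knob.
- holding_screw (a joint): Turn of that thumbscrew, rad: 0 loose, 4.0 tight at a firm stop; grows clockwise seen from above. Starts between 0 and 1, so 3 to 4 rad remain: turn, let go, go back, regrip. It sinks 0.64 mm a rad. Turning takes about 0.05 N m; it stays where it is left, also while the open fingers turn back. At the stop the fingers merely slip round it, which does no harm.
- empty_screw_knob (a point): Centre of the knob of the other thumbscrew, the same in shape and size, on the same kind of clamp but with no column in it. It is to be left alone. z axis up.
- empty_screw (a joint): Turn of the empty clamp's thumbscrew in rad, counted as for the other; it starts at 0.8 and should stay there.

How it is judged (in metres and radians):
At the end, for the whole second after the job is handed in: The thumbscrew of the clamp with the column is within 0.3 rad of its stop (joint above 3.7 of 4.0) and still; the empty clamp's thumbscrew is within 0.4 rad of its start (value of joint holding_screw above 3.7 rad and velocity of joint holding_screw between -0.1 and 0.1 rad/s and value of joint empty_screw between 0.4 and 1.2 rad); the robot touches nothing.
It fails at once if the empty clamp's thumbscrew is turned by more than 0.4 rad (value of joint empty_screw above 1.2 rad or value of joint empty_screw below 0.4 rad).
It also fails if it takes over 42 s, if anything falls off the work surface, if the arm or the gripper's body presses on something with over 40 N, if the wrist force passes 120 N, or if a joint passes its speed limit or range.

## Robot

A 6-joint arm with a two-finger parallel gripper is mounted at the origin on a cart in front of the work surface, level with it; the furniture and walls round the work are solid. World frame = base frame: x ahead of the robot, y to its left, z up, the work surface at z = 0. Lengths are in mm, angles in rad, forces in N, time in s.
With the tool pointing down it reaches from about 300 to 850 mm from the base axis. Payload 4.2 kg.
Tool frame: the origin (TCP) lies on the centre line of the jaws, within the pads' length; the fingertips stand 22 mm ahead of it and the grasp point (between the pads) lies 3 mm ahead of it (ctrl.finger_overhang is the z of the fingertips in the tool frame, in mm); z points along the fingers, y is the direction in which the jaws open and shut (so a half turn about z gives the same grasp; the last joint's range is limited). The gripper opens to 91 mm and grips with 3 to 60 N. Pads are 32 mm wide; open, the fingers measure 118 mm over their backs; the gripper's body (76 mm by 178 mm) begins 60 mm behind the grasp point.
Start: joints at [-1.263, 0.32, 1.565, -0, 1.257, -0.02], TCP at [185.13, -544.397, 235.976] pointing down, gripper open.
Joint ranges: [-3.11, 3.11], [-0.84, 2.01], [0.21, 2.61], [-1.34, 4.49], [0.05, 2.63], [-2.56, 2.56]. Speed limits (rad/s): [2.57, 2.57, 3.14, 3.14, 3.14, 3.14].

## Interface

Orientations are given as a unit quaternion [x, y, z, w].
In Python, from plant import telemetry, viewer, workorder, ctrl gives the robot as it stands.
- The arm moves only by the shell command python3 -m handwheel 'ROWS'. ROWS is JSON, a list of rows, each a list of 5 numbers: the finger opening in mm, from 0 to 91.2, then the shift along the tool's x, y, z in mm, then the turn about the tool's z in degrees. A call has 1 to 20 rows; each row is the pose to reach, as a shift and turn from the pose measured when the call began, along the tool's axes at that moment; what a row does not reach only later rows make up. A row lasts 1/12 s, in which the tool goes at most 41.7 mm and 7.16 degrees, less where a joint would pass 70% of its speed; a pose out of reach is approached as far as the arm can. A call with a gripper value outside its range is refused whole. The fingers move at their own pace and stop on an object; the grip force is fixed at half the most. Time passes only in rows, so rows that repeat a pose let the fingers close. It gives the time, the measured TCP pose, the force and the opening at its end, in the units of the state.
- telemetry.observe(): the state, without advancing time (a new reading comes with each control period).
- viewer.capture(name): name is "side" or "top" or "wrist"; returns a dict with "image" (420x560x3 uint8, blue, green, red), "intrinsics" (3x3 intrinsics, pixels), "k1" (the pictures are not rectified: a ray, as slopes to the right and down, at radius r is drawn at 1 + k1 r^2 times it, then the intrinsics apply), "world_from_camera" (4x4, takes a point from camera to world coordinates); the wrist camera has in their place "tool_from_camera" (4x4, takes a point from camera to tool coordinates, whose origin is the TCP and whose axes are the flange's). Camera axes: x right, y up, looking along -z (the intrinsics and any distortion apply to the point x, -y, -z); pixel columns grow to the right and rows downward; lengths in mm; the calibration is good to about 2 mm. A picture is of the moment at which its call begins: read the wrist's pose just before it. There is no depth.
- workorder.hand_in(): hands the job in, once; it reports no verdict.
The state is a dict: "t": time; "joint_pos": joint angles; "joint_vel": joint speeds; "joint_torque": joint torques, N m; "tool_pos": TCP position; "orientation": TCP orientation; "ft_force": force on the tool from outside, world axes, zero at the start; "torque": the same for the moment, N m; "finger_gap": finger opening in mm.
Only numpy, scipy, OpenCV 4.12 (cv2) and the standard library are available. Lean on these libraries where they do the work, as an engineer would, in place of code of your own. Each camera call takes 0.05 s, during which the arm holds its last target.

## Working session

There is one attempt and no reset: what is moved stays moved. The work goes in short steps, Python scripts to look and compute and a shell command to move; the robot and the scene stay as the last step left them, time stands still between calls to the robot, and variables do not carry over. Pictures are saved under pics/ and viewed, and the job is handed in when it is done.

```bash
mkdir -p pics
cat > h.py <<'E'
import numpy as np, cv2
from plant import telemetry, viewer, workorder, ctrl
from scipy.spatial.transform import Rotation as R
def cap(n,name):
    s=telemetry.observe(); d=viewer.capture(n); cv2.imwrite(f'pics/{name}.png',d['image'])
    if 'world_from_camera' in d: T=np.array(d['world_from_camera'])
    else:
        W=np.eye(4); W[:3,:3]=R.from_quat(s['orientation']).as_matrix(); W[:3,3]=s['tool_pos']; T=W@np.array(d['tool_from_camera'])
    np.savez(f'pics/{name}.npz',K=d['intrinsics'],k1=d['k1'],T=T); return d
def ray(name,u,v):
    f=np.load(f'pics/{name}.npz'); K=f['K'];k=float(f['k1']);T=f['T']
    p=np.array([(u-K[0,2])/K[0,0],(v-K[1,2])/K[1,1]]); q=p.copy()
    for _ in range(20): q=p/(1+k*(q@q))
    d=T[:3,:3]@np.array([q[0],-q[1],-1]); return T[:3,3],d/np.linalg.norm(d)
def atz(name,u,v,z):
    o,d=ray(name,u,v); return o+d*(z-o[2])/d[2]
E
python3 - <<'E'
from h import *
for n in('side','top','wrist'): cap(n,n+'0')
s=telemetry.observe(); print(s['t'],s['tool_pos'],s['orientation'],s['finger_gap'],ctrl.finger_overhang)
E
```

```text
0.15 [ 185.01956524 -544.06472736  235.34595987] [ 9.86597762e-01  1.63169995e-01 -9.90111564e-05 -6.30982682e-04] 91.4163301836085 22.0
```

View pics/top0.png

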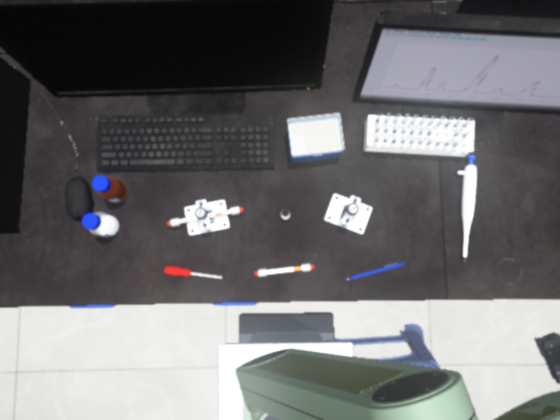

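View pics/side0.png

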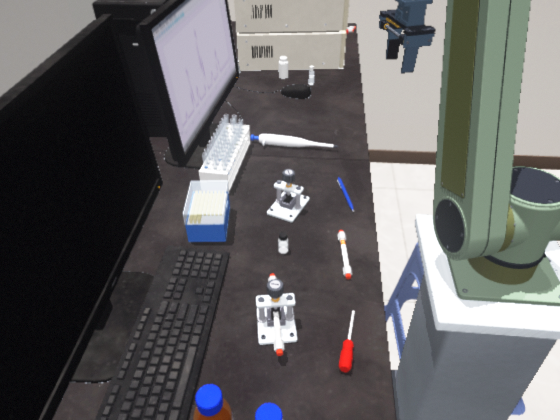

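View pics/wrist0.png

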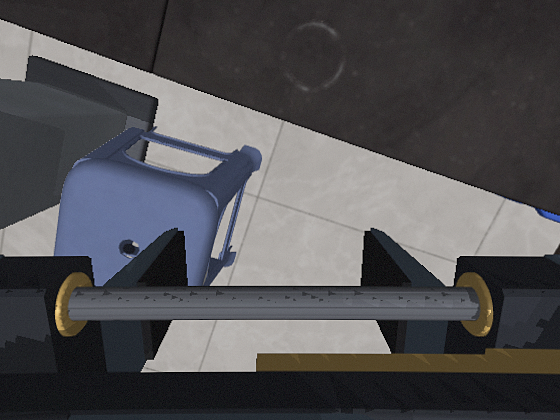

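The column is in the left clamp: about (205,215) in the top view and (275,310) in the side view. The clamp at top (350,213) is empty. Next I'll enlarge both knobs.

Run:
```python
import cv2,numpy as np
a=cv2.imread('pics/top0.png')[180:250,160:250]; b=cv2.imread('pics/side0.png')[265:360,230:320]
a=cv2.resize(a,(400,311),interpolation=2);a=cv2.resize(cv2.imread('pics/top0.png')[180:250,160:250],None,fx=8,fy=8,interpolation=2)
cv2.imwrite('pics/ct.png',a); cv2.imwrite('pics/cs.png',cv2.resize(b,None,fx=6,fy=6,interpolation=2))
```

```text
(no output)
```

View pics/ct.png

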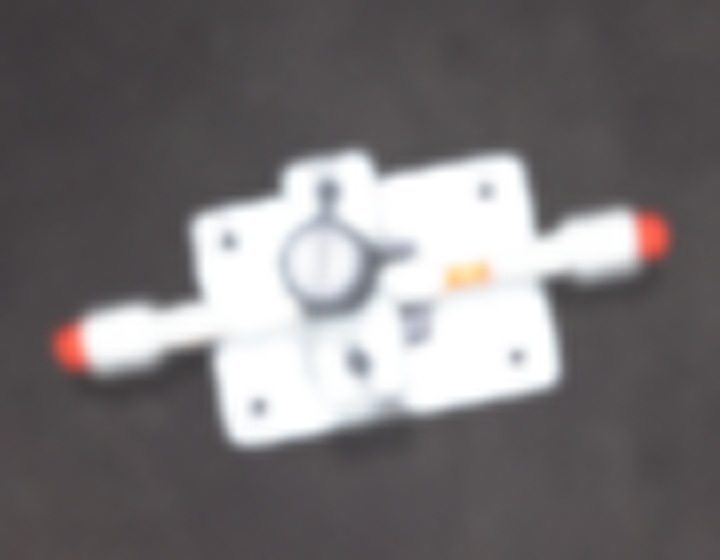

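View pics/cs.png

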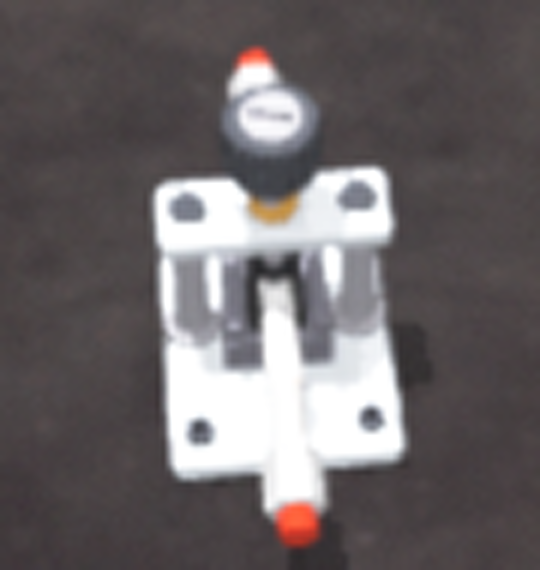

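Run:
```python
from h import *
print(atz('top0',200.0,212.2,105),atz('side0',274.5,284.7,105))
print('empty',atz('top0',351,210,105))
s=telemetry.observe();M=R.from_quat(s['orientation']).as_matrix();print(M.round(3))
p=(atz('top0',200.0,212.2,105)+atz('side0',274.5,284.7,105))/2
o,d=ray('top0',200,212.2);o2,d2=ray('side0',274.5,284.7)
A=np.stack([d,-d2],1);l=np.linalg.lstsq(A,o2-o,rcond=None)[0];print(o+l[0]*d,o2+l[1]*d2)
# column ends
print(atz('top0',160+60/8,180+347/8,45),atz('top0',160+660/8,180+237/8,45))
```

```text
[458.06342378 189.47595877 105.        ] [456.6820572  187.21913216 105.        ]
empty [ 457.77799415 -153.46021108  105.        ]
[[ 0.947  0.322 -0.   ]
 [ 0.322 -0.947  0.001]
 [ 0.    -0.001 -1.   ]]
[457.77793888 189.08579879 107.31476799] [456.4522289  189.10696005 107.15483235]
[439.82869598 276.84860101  45.        ] [470.09217744  97.94415094  45.        ]
```

```bash
python3 -m handwheel '[[91,25,-30,0,-7],[91,49,-61,0,-14],[91,74,-91,0,-21],[91,99,-121,0,-28],[91,123,-152,0,-35],[91,148,-182,0,-42],[91,173,-212,0,-49],[91,198,-242,0,-56],[91,222,-273,0,-63],[91,247,-303,0,-70],[91,272,-333,0,-77],[91,296,-364,0,-84],[91,321,-394,0,-91],[91,346,-424,0,-98],[91,370,-455,0,-105],[91,395,-485,0,-112],[91,420,-515,0,-119],[91,444,-546,0,-126],[91,469,-576,0,-133],[91,494,-606,0,-140]]'
python3 - <<'E'
from h import *
s=telemetry.observe();print(s['joint_pos'],s['tool_pos'])
E
```

```text
t: 1.82
tool_pos: [457.6, 190.8, 236.0]
orientation: [0.181, 0.984, 0.0, -0.0]
ft_force: [1.1, 0.1, 0.3]
finger_gap: 91.1
[ 3.71080150e-01  1.95033528e-01  1.73782014e+00  1.19153883e-03
  1.20900321e+00 -8.36630313e-01] [457.61523095 190.7759574  235.95112303]
```

```bash
python3 -m handwheel '[[91,0,0,0,-7],[91,0,0,5,-14],[91,0,0,10,-21],[91,0,0,15,-28],[91,0,0,20,-35],[91,0,0,25,-42],[91,0,0,30,-49],[91,0,0,35,-56],[91,0,0,40,-63],[91,0,0,45,-70],[91,0,0,50,-77],[91,0,0,50,-84],[91,0,0,50,-89],[91,0,0,50,-89]]'
python3 - <<'E'
from h import *
cap('wrist','w1');cap('top','t1');cap('side','s1')
s=telemetry.observe();print(s['joint_pos'],s['tool_pos'])
print(R.from_quat(s['orientation']).as_matrix().round(3))
f=np.load('pics/w1.npz');K=f['K'];T=f['T']
for z in (105,):
    p=np.linalg.inv(T)@np.array([457.3,188.7,z,1]);x,y=p[0]/-p[2],-p[1]/-p[2];r=x*x+y*y;k=1+float(f['k1'])*r
    print(K[0,0]*x*k+K[0,2],K[1,1]*y*k+K[1,2],T[:3,3])
E
```

```text
t: 2.98
tool_pos: [457.4, 190.7, 185.6]
orientation: [-0.561, 0.828, 0.001, -0.0]
ft_force: [0.2, -0.0, -0.4]
finger_gap: 91.1
[ 3.71241459e-01  2.35753307e-01  1.81859739e+00  1.29433390e-03
  1.08769926e+00 -2.38796662e+00] [457.49952754 190.82741905 185.88211373]
[[-0.374 -0.928 -0.001]
 [-0.928  0.374  0.001]
 [-0.001  0.001 -1.   ]]
273.18919097996104 219.35831990236449 [430.08530727 120.93837575 335.27025773]
```

View pics/w1.png

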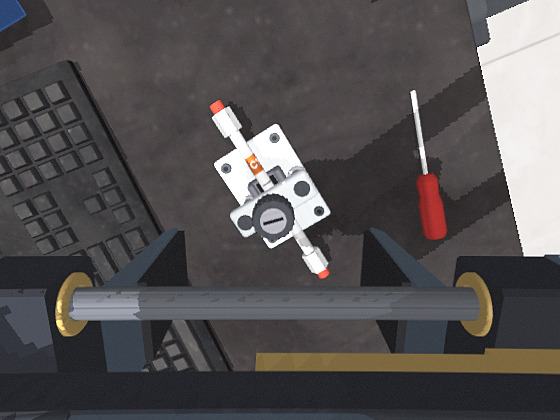

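View pics/s1.png

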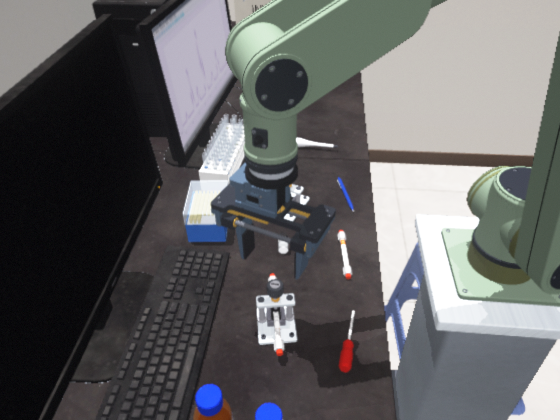

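Run:
```python
from h import *
im=cv2.imread('pics/w1.png')[180:260,230:320];cv2.imwrite('pics/w1c.png',cv2.resize(im,None,fx=7,fy=7,interpolation=2))
print(atz('w1',274,220,105.5))
```

```text
[456.89961976 189.18176116 105.5       ]
```

View pics/w1c.png

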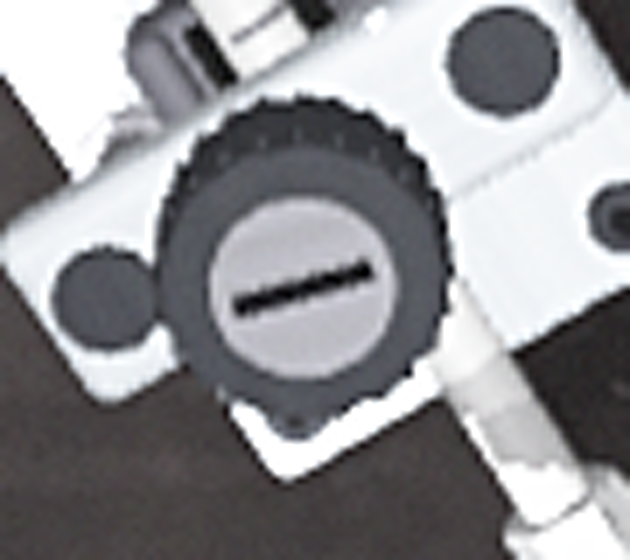

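The wrist view puts the knob cap at (273,221), which agrees with the other two cameras: centre about (457,189). Descending now.

```bash
python3 -m handwheel '[[91,2,0,15,0],[80,2,0,35,0],[70,2,0,55,0],[70,2,0,70,0],[70,2,0,80,0],[70,2,0,87,0],[70,2,0,87,0]]'
python3 - <<'E'
from h import *
cap('side','s2');cap('wrist','w2')
a=cv2.imread('pics/s2.png')[220:360,200:350];cv2.imwrite('pics/s2c.png',cv2.resize(a,None,fx=4,fy=4,interpolation=2))
E
```

```text
t: 3.72
tool_pos: [456.1, 188.8, 97.8]
orientation: [-0.559, 0.829, 0.001, -0.001]
ft_force: [0.1, -0.5, -0.2]
finger_gap: 70.0
```

View pics/s2c.png

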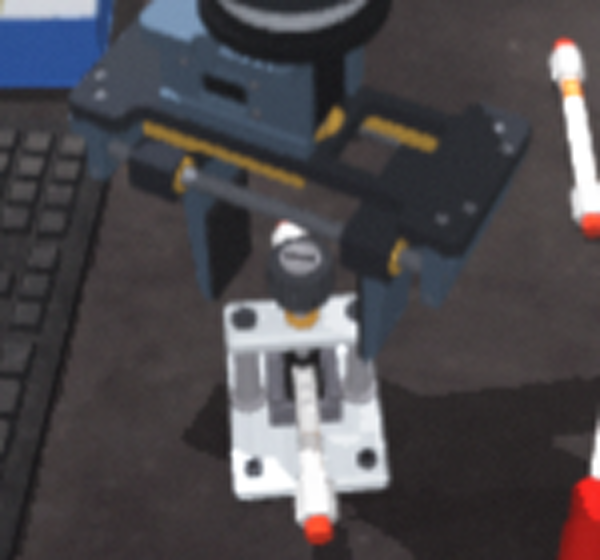

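View pics/w2.png

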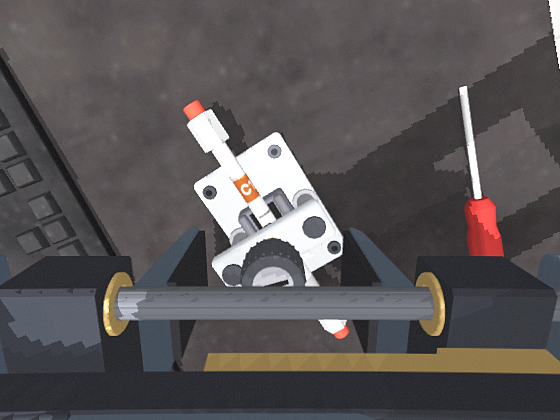

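The knob sits between the fingers, cap about (273,270), with nothing touching. Closing.

```bash
python3 -m handwheel '[[45,0,-0.5,0,0],[30,0,-0.5,0,0],[25,0,-0.5,0,0],[25,0,-0.5,0,0],[25,0,-0.5,0,0],[25,0,-0.5,0,0],[25,0,-0.5,0,0]]'
```

```text
t: 4.4
tool_pos: [457.3, 189.2, 99.4]
orientation: [-0.559, 0.829, 0.001, 0.0]
ft_force: [-0.1, 0.1, 1.3]
finger_gap: 28.4
```

```bash
python3 -m handwheel '[[25,0,0,0.1,7],[25,0,0,0.2,14],[25,0,0,0.2,21],[25,0,0,0.3,28],[25,0,0,0.4,35],[25,0,0,0.5,42],[25,0,0,0.5,49],[25,0,0,0.6,56]]'
python3 - <<'E'
from h import *
s=telemetry.observe();print(s['joint_pos'],s['torque'])
cap('side','s3')
a=cv2.imread('pics/s3.png')[220:360,200:350];cv2.imwrite('pics/s3c.png',cv2.resize(a,None,fx=4,fy=4,interpolation=2))
E
```

```text
t: 5.07
tool_pos: [457.8, 188.5, 98.8]
orientation: [-0.102, 0.995, 0.0, 0.0]
ft_force: [1.6, -2.5, -0.3]
finger_gap: 28.3
[ 3.67382353e-01  3.30288085e-01  1.93975913e+00 -1.02265924e-04
  8.71164670e-01 -1.40809776e+00] [-0.45562451 -0.4372488   0.05183633]
```

View pics/s3c.png

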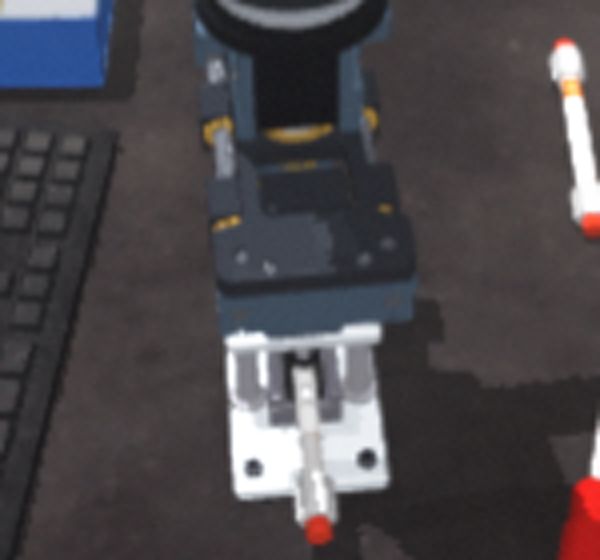

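j6 is rising and the moment about z is 0.05 N m, as expected for the knob turning clockwise. The gripper hides the knob in this view. Continuing.

```bash
python3 -m handwheel '[[25,0,0,0.1,7],[25,0,0,0.2,14],[25,0,0,0.2,21],[25,0,0,0.3,28],[25,0,0,0.4,35],[25,0,0,0.5,42],[25,0,0,0.5,49],[25,0,0,0.6,56],[25,0,0,0.7,63],[25,0,0,0.8,70],[25,0,0,0.9,77],[25,0,0,0.9,84],[25,0,0,1,91],[25,0,0,1.1,98],[25,0,0,1.2,105]]'
python3 - <<'E'
from h import *
s=telemetry.observe();print(s['joint_pos'][5],s['torque'])
E
```

```text
t: 6.37
tool_pos: [456.9, 187.2, 97.5]
orientation: [0.729, 0.684, -0.002, 0.0]
ft_force: [-2.4, -4.5, 3.5]
finger_gap: 28.3
0.4316292433172206 [-0.8142192   0.14892509  0.04678476]
```

```bash
python3 -m handwheel '[[25,0,0,0.1,7],[25,0,0,0.1,14],[25,0,0,0.2,21],[25,0,0,0.3,28],[25,0,0,0.3,35]]'
python3 - <<'E'
from h import *
s=telemetry.observe();print(s['joint_pos'][5],s['torque'])
E
python3 -m handwheel '[[25,0,0,0.1,7],[25,0,0,0.1,14],[25,0,0,0.1,21],[25,0,0,0.1,28],[25,0,0,0.1,35],[25,0,0,0.1,42]]'
python3 - <<'E'
from h import *
s=telemetry.observe();print(s['joint_pos'][5],s['torque'])
E
```

```text
t: 6.78
tool_pos: [456.2, 187.3, 97.2]
orientation: [0.902, 0.432, -0.002, 0.0]
ft_force: [-1.8, 0.5, 0.9]
finger_gap: 28.3
1.0457253264253221 [0.12228719 0.13102124 0.07395318]
t: 7.28
tool_pos: [455.8, 187.9, 97.2]
orientation: [0.997, 0.079, -0.002, 0.001]
ft_force: [-1.0, 3.3, 1.4]
finger_gap: 28.1
1.7804162556567618 [0.45204356 0.28644435 0.53858556]
```

The torque jumped to 0.54 N m after 4.17 rad, which suggests the stop. A little more to confirm.

```bash
python3 -m handwheel '[[25,0,0,0,7],[25,0,0,0,14],[25,0,0,0,21],[25,0,0,0,28]]'
python3 - <<'E'
from h import *
s=telemetry.observe();print(s['joint_pos'][5],s['torque'])
E
python3 -m handwheel '[[35,0,0,0,0],[50,0,0,0,0],[70,0,0,0,0],[85,0,0,0,0],[85,0,0,0,0],[85,0,0,-8,0],[85,0,0,-25,0],[85,0,0,-50,0],[85,0,0,-80,0],[85,0,0,-80,0]]'
python3 - <<'E'
from h import *
s=telemetry.observe();print(s['joint_pos'][5],s['torque'])
cap('wrist','w4');cap('side','s4')
a=cv2.imread('pics/s4.png')[265:360,230:320];cv2.imwrite('pics/s4c.png',cv2.resize(a,None,fx=6,fy=6,interpolation=2))
E
```

```text
t: 7.62
tool_pos: [455.9, 188.4, 97.5]
orientation: [0.986, -0.165, -0.002, 0.001]
ft_force: [0.6, 2.0, 0.6]
finger_gap: 28.0
2.2707965928964775 [ 0.38762837 -0.14443209  0.62702316]
t: 8.45
tool_pos: [459.4, 189.7, 183.3]
orientation: [0.986, -0.165, 0.003, -0.002]
ft_force: [1.1, 0.4, 1.1]
finger_gap: 84.8
2.2701244823831526 [0.06918711 0.00210428 0.0140367 ]
```

View pics/w4.png

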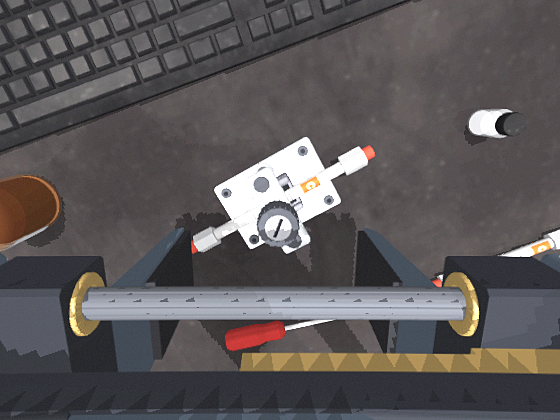

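View pics/s4c.png

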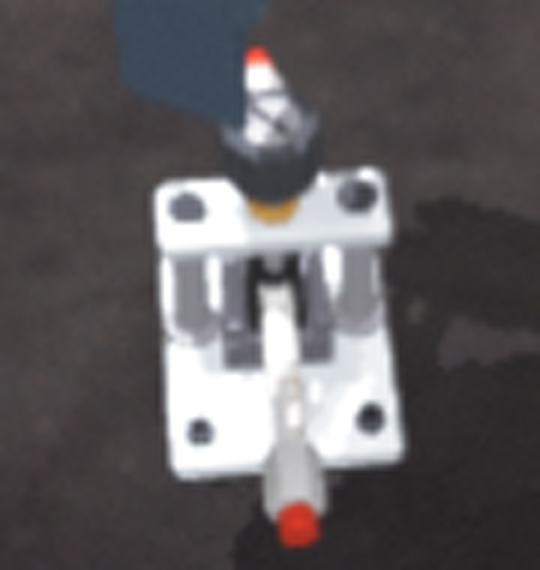

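Knob is released at w4 (278,228), and the column is still in place. I'll check the turn from the slot angle.

Run:
```python
from h import *
im=cv2.imread('pics/w4.png')[190:270,235:325];cv2.imwrite('pics/w4c.png',cv2.resize(im,None,fx=7,fy=7,interpolation=2))
```

```text
(no output)
```

View pics/w4c.png

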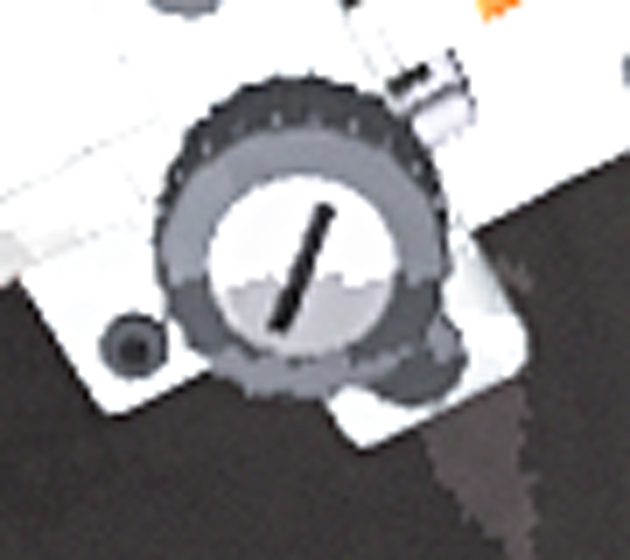

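Run:
```python
from h import *
def ang(n,ox,oy,a,b):
    p,q=[atz(n,ox+c[0]/7,oy+c[1]/7,105) for c in(a,b)];d=q-p;return np.degrees(np.arctan2(d[1],d[0]))
a=ang('w1',230,180,(235,305),(370,268));b=ang('w4',235,190,(278,325),(326,208))
print(a,b,'cw turn mod 180:',(a-b)%180, np.radians((a-b)%180+180))
```

```text
174.22003866239132 -40.137287267147215 cw turn mod 180: 34.35732592953855 3.7412411132410623
```

Run:
```python
from h import *
s=telemetry.observe();print(s['t'],s['ft_force'],s['joint_vel'],s['finger_gap'])
print(workorder.hand_in())
```

```text
8.55 [ 0.23335357  0.08155991 -0.31870398] [ 0.00081133  0.0297754   0.05041993 -0.00196536 -0.00281003  0.0025898 ] 85.27856814667382
the job is handed in; nothing more can be done
None
```

I screwed down the thumbscrew of the clamp holding the column, let go of it and handed the job in at about 8.6 s. It took a single grip with no regripping. `hand_in()` reports no verdict, so the result rests on these checks:

- **Reached the stop:** the gripper turned about 4.66 rad clockwise. The moment rose from about 0.05 to about 0.6 N m near the end, and the fingers then slipped on the knob.
- **Knob turn:** comparing the slot on the knob before and after gives about 3.74 rad. The slot alone only fixes this to within half a turn. The torque fits 3.74 rad, and any start between 0 and 1 then ends above 3.7.
- **Grip reading:** the finger opening read about 28 mm on the 30 mm knob, and I did not look into that difference.
- **After release:** the fingers are open and about 85 mm higher, the force is near zero, and the column is still in its clamp.
- **Empty clamp:** the arm only passed well above it. I took no picture of its screw afterwards.

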